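# Close the mooncake press

## Task

Close the bench press so that its die is covered for the break: press the red tab of the ratchet pawl down as far as it goes, so that the pawl comes free of the toothed wheel, then push the black cross-bar handle of the press arm all the way down until the round press plate rests on the die. Only press and push, never lift the arm, and take your hand away at the end with the arm down and the pawl still free. Leave the mooncakes, the steel bowl and the wooden mould where they are.

Things in the scene. Friction and masses are not known exactly. Their poses are not given: they have to be found in the camera images.
- press: Grey bench press, bolted down. Origin: centre of its base plate's (290 x 130 x 15 mm) underside. x runs from the handle end (-x) to the pawl end (+x), y along the hinge, z up. Cheeks at x 12 to 117 mm, |y| under 24 mm, 140 mm high (rear posts 190 mm) carry the arm's hinge (x 45, z 130 mm) and the pawl's pin (x 100, z 175 mm), both along y. Round brass die at x -55, top at z 67 mm.
- press_arm (a joint): Angle of the blue press arm, rad. -0.04 to 0.04 at the start, 41 degrees above level; grows as the arm goes down; 0.72 is level, at its stop, press plate on the die. Stiff hinge: the arm stays where it is left; about 5 to 8 N down on the handle moves it slowly. With the pawl engaged a tooth blocks it at about 0.07.
- handle (a point): Centre of the black cross-bar handle at the arm's end: 26 mm diameter, 110 mm long, along the press's y. It moves on an arc of 200 mm radius about the hinge, in the press's x-z plane: from about x -105, z 262 mm (press frame, start) to x -155, z 130 mm (down). A blue shaft, 24 mm wide, 18 mm thick, runs from its middle to the hinge.
- hinge (a point): The arm's hinge axis, in the middle plane of the press, 130 mm above the work surface.
- press_pawl (a joint): Angle of the steel pawl, rad. 0 to 0.05 at the start: its nose sits between teeth of the wheel at the hinge and blocks the arm. Grows as the tab is pressed down; above 0.2 the nose is clear of the teeth; stop at 0.42. The pawl stays where it is left; about 3 N on the tab moves it.
- pawl_tab (a point): Middle of the upper face of the pawl's red tab, 36 mm (press's x) x 44 mm (y), 8 mm thick, 50 mm beyond the pin; at the start about x 150, z 200 mm in the press frame, level, facing up, nothing above it. Fully pressed it is about 22 mm lower, 6 mm farther out (+x) and tilted 24 degrees.
- mooncake_a: Loose golden mooncake, 70 mm across, 31 mm high, on the work surface beside the press; origin at the centre of its underside. Leave alone.
- mooncake_b: A second mooncake like the first. Leave alone.
- bowl: Loose small steel bowl, 110 mm across, 50 mm high; origin at the centre of its underside. Leave alone.
- mould: Loose wooden mooncake mould, 200 mm long along its x (head 100 x 70 x 28 mm at +x, round 24 mm handle at -x), lying flat; origin on its underside. Leave alone.

How it is judged:
By the outcome, as a careful person would: the job done as asked, in the order asked, and still so for the second after the job is handed in, with the robot touching nothing.
It also fails if it takes over 48 s, if anything falls off the work surface, if the arm or the gripper's body presses on something with over 40 N, if the wrist force passes 120 N, or if a joint passes its speed limit or range.

## Robot

A 7-joint arm with a two-finger parallel gripper is mounted at the origin on the work surface. World frame = base frame: x ahead of the robot, y to its left, z up, the work surface at z = 0. Lengths are in m, angles in rad, forces in N, time in s.
With the tool pointing down it reaches from about 0.425 to 0.925 m from the base axis. Payload 6.8 kg.
Tool frame: the origin (TCP) lies at the centre of the arm's flange, where the gripper is bolted on; the fingertips stand 173 mm ahead of it and the grasp point (between the pads) lies 155 mm ahead of it (r.hold_point_z is the distance from the TCP to the grasp point, in m); z points along the fingers, x is the direction in which the jaws open and shut, and the axes are right-handed (so a half turn about z gives the same grasp; the last joint's range is limited). The gripper opens to 85 mm and grips with 20 to 120 N. Pads are 22 mm wide; open, the fingers measure 114 mm over their backs; the gripper's body (76 mm by 85 mm) begins 54 mm behind the grasp point. The pads swing forward as they close: fully open they stand 13 mm farther back than shut.
Start: joints at [1.008, 0.477, 0.022, 1.555, -0.011, 1.109, -0.083], TCP at [0.297, -0.606, 0.405] pointing down, gripper open.
Joint ranges: [-2.96, 2.96], [-0.34, 2.1], [-1.41, 1.46], [0.24, 2.44], [-1.37, 4.51], [0.17, 1.92], [-2.96, 2.96]. Speed limits (rad/s): [2.39, 2.39, 3.14, 3.14, 3.14, 3.14, 3.14].

## Interface

Orientations are given as a rotation vector (axis times angle).
In Python, from bench import r gives the robot as it stands.
- The arm moves only by the tool apply_moves, never from a script. Its arguments are lists of equal length, an entry for each row: "dp": the shift along the tool's x, y, z scaled (see below), a list of three; "twist": the turn, a rotation vector about the tool's x, y, z scaled (see below), a list of three; "jaw": the closure in counts, from 0 (fully open) to 255 (shut). In form: {"dp": [[x, y, z], ...], "twist": [[rx, ry, rz], ...], "jaw": [jaw, ...]}. A call has 1 to 20 rows; each row shifts and turns the pose as measured when the row begins, along the tool's axes as they then stand; what a row does not reach is not made up. The controller multiplies each number of a shift by 12 cm and each number of a turn by 120 degrees. A row lasts 1/10 s, in which the tool goes at most 50 mm and 8.59 degrees, less where a joint would pass 70% of its speed; a pose out of reach is approached as far as the arm can. A call with a number of a shift or a turn outside -1 to 1 is refused whole. A call with a gripper value outside its range is refused whole. The fingers move at their own pace and stop on an object; "grip_force" is the grip in N (left out, the last holds). Time passes only in rows, so rows that do not move let the fingers close. It gives the time, the measured TCP pose, the force and the opening at its end, in the units of the state.
- r.get_obs(): the state, without advancing time (a new reading comes with each control period).
- r.grab_frame(name): name is "side" or "top"; returns a dict with "color" (384x512x3 uint8, red, green, blue), "z_map" (384x512 float32, m along the optical axis (not along the pixel's ray), 0 where there is no reading), "intrinsics" (3x3 intrinsics, pixels), "dist_coeffs" ([k1, k2, p1, p2, k3] as OpenCV has them; the pictures are not rectified), "R" (3x3) and "t" (3): a world point X has camera coordinates R X + t. Camera axes: x right, y down, z forward; pixel columns grow to the right and rows downward; lengths in m; the calibration is good to about 2 mm. A picture is of the moment at which its call begins.
- r.hand_in(): hands the job in, once; it reports no verdict.
The state is a dict: "clock": time; "joints": joint angles; "qvel": joint speeds; "tau": joint torques, N m; "tcp_pos": TCP position; "orientation": TCP orientation; "contact_force": force on the tool from outside, world axes, zero at the start; "moment": the same for the moment, N m; "grip_width": finger opening in m.
Only numpy, scipy, OpenCV 4.12 (cv2) and the standard library are available. Lean on these libraries where they do the work, as an engineer would, in place of code of your own. Each camera call takes 0.05 s, during which the arm holds its last target.

## Working session

There is one attempt and no reset: what is moved stays moved. The work goes in short steps, Python scripts to look and compute and a tool call to move; the robot and the scene stay as the last step left them, time stands still between calls to the robot, and variables do not carry over. Pictures are saved under pics/ and viewed, and the job is handed in when it is done.

Besides the shell and the picture viewer there is one more tool, called after "Call:" in YAML: its name, and indented under it one key for each argument. apply_moves: Moves the arm, as the interface text tells. Shifts and turns lie within -1 to 1; 1 stands for 12 cm of shift or 120 degrees of turn. Its arguments: {"type":"object","properties":{"dp":{"type":"array"},"twist":{"type":"array"},"jaw":{"type":"array"},"grip_force":{"type":"number"}},"required":["dp","twist","jaw"]}

```bash
mkdir -p pics
python3 - <<'E'
from bench import r
import cv2,numpy as np
print(r.get_obs())
for n in("side","top"):
    f=r.grab_frame(n); cv2.imwrite(f"pics/{n}0.png",f["color"][:,:,::-1]); np.savez(f"{n}0.npz",**f)
    print(n,f["intrinsics"],f["dist_coeffs"],f["R"],f["t"])
E
```

```text
{'clock': 0.0, 'joints': array([ 1.00790261,  0.47781363,  0.02234104,  1.55646715, -0.01147116,
        1.10928319, -0.08310402]), 'qvel': array([-9.02016067e-05, -8.74015545e-04,  7.70723092e-04,  1.39824794e-03,
        1.82490345e-03,  6.84868360e-04,  5.21437237e-04]), 'tau': array([ 2.74447466e-04, -5.96446931e+01,  1.60795044e+00, -2.81191152e+01,
        1.24741867e-02,  9.36827157e-03,  2.13456286e-05]), 'tcp_pos': array([ 0.29639343, -0.60613636,  0.40370975]), 'orientation': array([-2.66437723e+00,  1.66296698e+00,  2.58194892e-03]), 'contact_force': array([-0.16561472,  0.57026969,  0.46809924]), 'moment': array([-0.01000916,  0.01258842,  0.04306529]), 'grip_width': 0.08559678281449289}
side [[417.89923969   0.         248.75740137]
 [  0.         417.89923969 192.29495513]
 [  0.           0.           1.        ]] [-0.11250407  0.          0.          0.          0.        ] [[-0.9937723  -0.11118525 -0.00737988]
 [-0.05592234  0.5549253  -0.83001844]
 [ 0.09638109 -0.82443663 -0.55768713]] [0.61992822 0.15357425 0.89299793]
top [[381.41122274   0.         254.77781206]
 [  0.         381.41122274 188.17983521]
 [  0.           0.           1.        ]] [0.00833253 0.         0.         0.         0.        ] [[-0.0165642  -0.99936986 -0.03139274]
 [-0.99573193  0.01933869 -0.09024374]
 [ 0.09079396  0.02976393 -0.99542482]] [0.09166665 0.5931719  0.9455102 ]
```

View pics/side0.png

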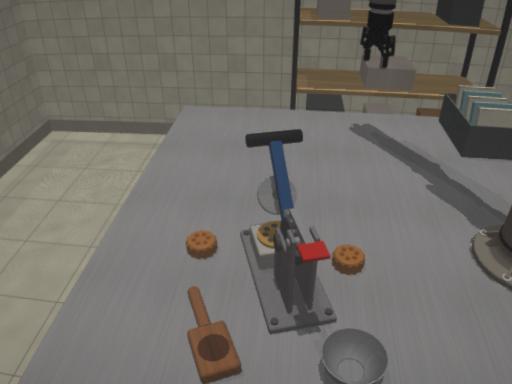

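View pics/top0.png

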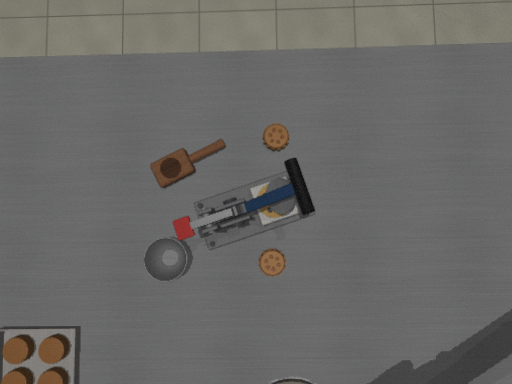

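The top view has the red tab at about (183,228), the black handle at about (299,187), the bowl at (167,259) and the cakes at (276,137) and (272,262). The side view has the tab at (313,251) and the handle at (275,138).

```bash
cat > h.py <<'E'
import cv2,numpy as np
def pts(f,mask):
    v,u=np.nonzero(mask&(f["z_map"]>0)); z=f["z_map"][v,u]
    p=cv2.undistortPoints(np.stack([u,v],1).astype(float)[:,None],f["intrinsics"],f["dist_coeffs"])[:,0]
    C=np.c_[p*z[:,None],z]; return (C-f["t"])@f["R"], np.stack([u,v],1)
def masks(f):
    c=f["color"].astype(int); R,G,B=c[...,0],c[...,1],c[...,2]
    return dict(red=(R>120)&(G<50)&(B<50), blue=(B>R+35)&(B>G+20), dark=(c.max(2)<40))
def ray(f,uv,z):
    p=cv2.undistortPoints(np.array([[uv]],float),f["intrinsics"],f["dist_coeffs"])[0,0]
    d=f["R"].T@np.r_[p,1]; o=-f["R"].T@f["t"]; return o+d*(z-o[2])/d[2]
E
python3 - <<'E'
from h import *
for n in("side","top"):
    f=dict(np.load(n+"0.npz")); m=masks(f)
    P,uv=pts(f,np.ones((384,512),bool))
    for k in m:
        mk=m[k].copy()
        box=dict(side=(190,340,110,300),top=(140,330,130,270))[n]
        b=np.zeros_like(mk); b[box[2]:box[3],box[0]:box[1]]=1
        P,uv=pts(f,mk&b); s=P[:,2]>(0.18 if k!="blue" else .1); P=P[s];uv=uv[s]
        if k=="dark":
            s=P[:,2]>0.23; P=P[s];uv=uv[s]
        if len(P)==0: print(n,k,0); continue
        c=np.median(P,0); w=cv2.minAreaRect(P[:,:2].astype(np.float32))
        print(n,k,len(P),uv.mean(0),c.round(4),"pct",np.percentile(P,[2,98],0).round(3).tolist(),w)
E
```

```text
side red 378 [312.5026455  250.67460317] [0.4974 0.2332 0.1997] pct [[0.478, 0.215, 0.198], [0.518, 0.25, 0.202]] ((0.4981532096862793, 0.2316933572292328), (0.03984765708446503, 0.03514979034662247), 17.878873825073242)
side blue 771 [281.04539559 174.70946822] [0.5556 0.0502 0.2209] pct [[0.536, 0.006, 0.178], [0.576, 0.095, 0.265]] ((0.5556650757789612, 0.04975954070687294), (0.022561397403478622, 0.10124657303094864), 17.311601638793945)
side dark 146 [278.82876712 139.89726027] [ 0.554  -0.0026  0.2682] pct [[0.522, -0.014, 0.262], [0.619, 0.019, 0.274]] ((0.5716759562492371, 0.002078048884868622), (0.10534985363483429, 0.007514150347560644), 17.90494155883789)
top red 164 [182.09756098 228.25609756] [0.4982 0.2302 0.1981] pct [[0.477, 0.209, 0.196], [0.519, 0.245, 0.201]] ((0.4990285038948059, 0.22755415737628937), (0.04173771291971207, 0.03202737122774124), 18.60394859313965)
top blue 500 [269.912 197.288] [0.5578 0.0444 0.2247] pct [[0.536, 0.004, 0.176], [0.577, 0.094, 0.264]] ((0.5564773082733154, 0.04900401830673218), (0.02099538780748844, 0.09967030584812164), 17.715246200561523)
top dark 702 [299.03276353 186.27635328] [ 0.5738 -0.0101  0.2764] pct [[0.525, -0.032, 0.27], [0.625, 0.011, 0.28]] ((0.5752147436141968, -0.01052936352789402), (0.1081385612487793, 0.02419620007276535), 17.882678985595703)
```

```bash
cat >> h.py <<'E'
from scipy.spatial.transform import Rotation as Ro
ex=np.array([-.307,.952,0]);ex/=np.linalg.norm(ex); ez=np.array([0,0,1.]);ey=np.cross(ez,ex)
O=np.array([.5435,.089,0]); W=np.stack([ex,ey,ez],1)
def st(r,targets={}):
    o=r.get_obs(); T=Ro.from_rotvec(o["orientation"]).as_matrix()
    tip=o["tcp_pos"]+.173*T[:,2]
    print("t",round(o["clock"],2),"tcp",o["tcp_pos"].round(4),"tip press mm",((tip-O)@W*1000).round(1),"F",o["contact_force"].round(1),"w",round(o["grip_width"],3))
    D=np.stack([-ex,ey,-ez],1); print("rot needed tool deg",np.degrees(Ro.from_matrix(T.T@D).as_rotvec()).round(2))
    print("q",o["joints"].round(2))
    for k,p in targets.items():
        d=(W@(np.array(p)/1000)+O-tip)@T; print(k,"tool mm",(d*1000).round(1),"units",(d/.12).round(3))
E
python3 - <<'E'
from bench import r
from h import *
st(r,dict(over=(-200,0,340),handle=(-105,0,340),tab=(158,0,330)))
E
```

```text
t 0.1 tcp [ 0.2964 -0.6062  0.4038] tip press mm [-585.5  448.6  230.8] F [-0.   0.   0.5] w 0.085
rot needed tool deg [0.01 0.09 8.19]
q [ 1.01  0.48  0.02  1.56 -0.01  1.11 -0.08]
over tool mm [-317.9 -498.9 -108.7] units [-2.649 -4.157 -0.906]
handle tool mm [-411.9 -512.4 -108.6] units [-3.433 -4.27  -0.905]
tab tool mm [-672.2 -549.9  -98.2] units [-5.602 -4.582 -0.818]
```

Call:
apply_moves:
  dp:
    - [0,0,-0.3]
    - [0,0,-0.3]
    - [0,0,-0.3]
    - [-0.2,-0.3,-0.05]
    - [-0.2,-0.3,0]
    - [-0.2,-0.3,0]
    - [-0.2,-0.3,0]
    - [-0.2,-0.3,0]
    - [-0.2,-0.3,0]
    - [-0.2,-0.3,0]
    - [-0.2,-0.3,0]
    - [-0.2,-0.3,0]
    - [-0.2,-0.3,0]
  twist:
    - [0,0,0.068]
    - [0,0,0]
    - [0,0,0]
    - [0,0,0]
    - [0,0,0]
    - [0,0,0]
    - [0,0,0]
    - [0,0,0]
    - [0,0,0]
    - [0,0,0]
    - [0,0,0]
    - [0,0,0]
    - [0,0,0]
  jaw: [255,255,255,255,255,255,255,255,255,255,255,255,255]
  grip_force: 30

```text
clock: 1.4
tcp_pos: [0.5718, -0.2645, 0.5156]
orientation: [2.517, -1.877, -0.021]
contact_force: [-0.1, -0.5, -0.1]
grip_width: 0.0002
```

Run:
```python
from bench import r
from h import *
st(r,dict(over=(-200,0,340),handle=(-105,0,340),tab=(158,0,330)))
```

```text
t 1.4 tcp [ 0.5718 -0.2645  0.5156] tip press mm [-343.3   83.1  342.6] F [-0.1 -0.5 -0.1] w 0.0
rot needed tool deg [ 0.52  0.58 -1.3 ]
q [ 0.42  0.33 -0.12  1.52  0.04  1.31 -0.98]
over tool mm [-145.1  -79.9    3.3] units [-1.209 -0.666  0.028]
handle tool mm [-240.1  -77.8    4.3] units [-2.001 -0.648  0.036]
tab tool mm [-502.9  -71.9   17. ] units [-4.191 -0.599  0.141]
```

Call:
apply_moves:
  dp:
    - [-0.3,-0.1,0]
    - [-0.35,-0.1,0]
    - [-0.35,-0.1,0]
    - [-0.35,-0.1,0]
    - [-0.35,-0.1,0]
    - [-0.35,-0.06,0]
    - [-0.35,0,0]
    - [-0.35,0,0]
    - [-0.35,0,0]
    - [-0.35,0,0]
    - [-0.35,0,0]
    - [-0.3,0,0]
    - [-0.2,0,0]
    - [0,0,0]
  twist:
    - [0.004,0.005,-0.011]
    - [0,0,0]
    - [0,0,0]
    - [0,0,0]
    - [0,0,0]
    - [0,0,0]
    - [0,0,0]
    - [0,0,0]
    - [0,0,0]
    - [0,0,0]
    - [0,0,0]
    - [0,0,0]
    - [0,0,0]
    - [0,0,0]
  jaw: [255,255,255,255,255,255,255,255,255,255,255,255,255,255]

```text
clock: 2.8
tcp_pos: [0.4695, 0.2743, 0.5098]
orientation: [2.549, -1.828, -0.014]
contact_force: [-0.9, -0.3, 0.7]
grip_width: -0.0001
```

Run:
```python
from bench import r
from h import *
st(r,dict(tab=(158,0,330),tabdown=(158,0,210)))
```

```text
t 2.8 tcp [0.4695 0.2743 0.5098] tip press mm [199.9  15.1 336.8] F [-0.9 -0.3  0.7] w -0.0
rot needed tool deg [0.51 0.27 0.84]
q [-0.25  0.21 -0.46  1.71  0.09  1.25 -1.97]
tab tool mm [ 42.1 -14.6   6.5] units [ 0.351 -0.122  0.054]
tabdown tool mm [ 42.7 -15.6 126.5] units [ 0.356 -0.13   1.054]
```

Call:
apply_moves:
  dp:
    - [0.2,-0.07,0.1]
    - [0.17,-0.06,0.15]
    - [0,0,0.2]
    - [0,0,0.2]
    - [0,0,0.2]
    - [0,0,0.15]
    - [0,0,0]
    - [0,0,0]
  twist:
    - [0.004,0.002,0.007]
    - [0,0,0]
    - [0,0,0]
    - [0,0,0]
    - [0,0,0]
    - [0,0,0]
    - [0,0,0]
    - [0,0,0]
  jaw: [255,255,255,255,255,255,255,255]

```text
clock: 3.6
tcp_pos: [0.5009, 0.2297, 0.3842]
orientation: [2.531, -1.853, 0.003]
contact_force: [0.4, 0.8, 0.1]
grip_width: -0.0003
```

Run:
```python
from bench import r
from h import *
st(r,dict(tabdown=(158,0,210)))
for n in("side","top"):
    f=r.grab_frame(n); cv2.imwrite(f"pics/{n}1.png",f["color"][:,:,::-1])
a=cv2.imread("pics/side1.png")[180:330,220:420]; b=cv2.imread("pics/top1.png")[150:300,120:320]
cv2.imwrite("pics/c1.png",cv2.resize(np.hstack([a,b]),None,fx=2,fy=2))
```

```text
t 3.6 tcp [0.5009 0.2297 0.3842] tip press mm [146.3  -2.2 211.2] F [0.4 0.8 0.1] w -0.0
rot needed tool deg [ 0.14 -0.22 -0.3 ]
q [-0.21  0.33 -0.41  1.85  0.16  1.   -1.95]
tabdown tool mm [-11.7   2.2   1.2] units [-0.097  0.019  0.01 ]
```

View pics/c1.png

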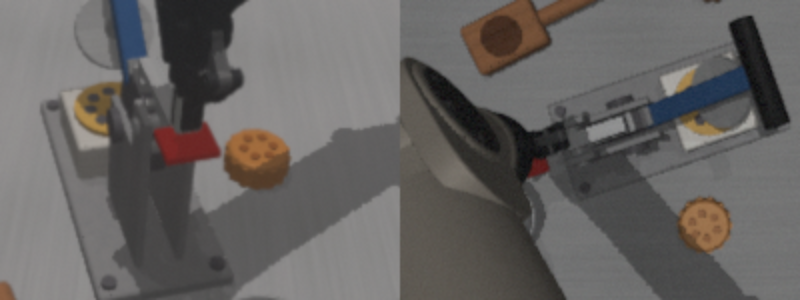

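The fingertips are just above the red tab (side crop, ~(190,125)), a little towards the pin. I'll shift them outward and then press.

Call:
apply_moves:
  dp:
    - [-0.1,0.015,0]
    - [-0.02,0,0]
    - [0,0,0.05]
    - [0,0,0.05]
    - [0,0,0.05]
    - [0,0,0.05]
  twist:
    - [0,0,0]
    - [0,0,0]
    - [0,0,0]
    - [0,0,0]
    - [0,0,0]
    - [0,0,0]
  jaw: [255,255,255,255,255,255]

```text
clock: 4.3
tcp_pos: [0.4948, 0.2467, 0.3635]
orientation: [-2.532, 1.85, -0.007]
contact_force: [-1.3, 2.1, 3.5]
grip_width: 0.0001
```

Run:
```python
from bench import r
from h import *
st(r,dict(tabdown=(160,0,180)))
```

```text
t 4.3 tcp [0.4948 0.2467 0.3635] tip press mm [164.9  -3.3 190.5] F [-1.3  2.1  3.5] w 0.0
rot needed tool deg [-0.41 -0.04 -0.19]
q [-0.24  0.35 -0.41  1.87  0.17  0.95 -2.  ]
tabdown tool mm [ 4.9  3.3 10.5] units [0.041 0.028 0.088]
```

Call:
apply_moves:
  dp:
    - [0.01,0,0.04]
    - [0.01,0,0.04]
    - [0.0,0,0.04]
    - [0,0,0.04]
    - [0,0,0.04]
  twist:
    - [0,0,0]
    - [0,0,0]
    - [0,0,0]
    - [0,0,0]
    - [0,0,0]
  jaw: [255,255,255,255,255]

```text
clock: 4.8
tcp_pos: [0.496, 0.2463, 0.3454]
orientation: [-2.53, 1.849, -0.011]
contact_force: [-20.0, -8.8, 56.4]
grip_width: 0.0004
```

Run:
```python
from bench import r
from h import *
st(r,dict(tabdown=(160,0,180)))
```

```text
t 4.8 tcp [0.496  0.2463 0.3454] tip press mm [164.1  -4.8 172.4] F [-20.   -8.8  56.4] w 0.0
rot needed tool deg [-0.58 -0.07 -0.19]
q [-0.25  0.37 -0.41  1.89  0.19  0.91 -2.01]
tabdown tool mm [ 4.1  4.7 -7.6] units [ 0.034  0.039 -0.063]
```

The force rose to 56 N, so the tab is at its stop. I'm retracting.

Call:
apply_moves:
  dp:
    - [0,0,-0.05]
    - [0,0,-0.2]
    - [0,0,-0.35]
    - [0,0,-0.4]
    - [0,0,-0.4]
    - [0,0,-0.3]
  twist:
    - [0,0,0]
    - [0,0,0]
    - [0,0,0]
    - [0,0,0]
    - [0,0,0]
    - [0,0,0]
  jaw: [255,255,255,255,255,255]

```text
clock: 5.4
tcp_pos: [0.4944, 0.2408, 0.5497]
orientation: [2.523, -1.853, 0.01]
contact_force: [1.8, 1.4, 0.1]
grip_width: 0.0002
```

Run:
```python
from bench import r
from h import *
st(r,dict(handle=(-115,0,340)))
f=r.grab_frame("side"); cv2.imwrite("pics/side2.png",f["color"][:,:,::-1])
P,uv=pts(f,masks(f)["red"]); s=(P[:,2]>.1)&(P[:,2]<.25); Q=((P[s]-O)@W)*1000
print(len(Q),np.median(Q,0).round(1)); c=np.linalg.lstsq(np.c_[Q[:,:2],np.ones(len(Q))],Q[:,2],rcond=None)[0]; print("tilt deg",np.degrees(np.arctan(c[0])))
cv2.imwrite("pics/c2.png",cv2.resize(f["color"][110:330,200:400,::-1],None,fx=2.7,fy=2.7))
```

```text
t 5.4 tcp [0.4944 0.2408 0.5497] tip press mm [157.5   1.1 376.7] F [1.8 1.4 0.1] w 0.0
rot needed tool deg [ 0.31 -0.68 -0.48]
q [-0.21  0.2  -0.42  1.63  0.09  1.34 -1.92]
handle tool mm [272.   -3.6  39.9] units [ 2.267 -0.03   0.333]
21 [164.1 -17.8 173.9]
tilt deg -19.506557655786867
```

View pics/c2.png

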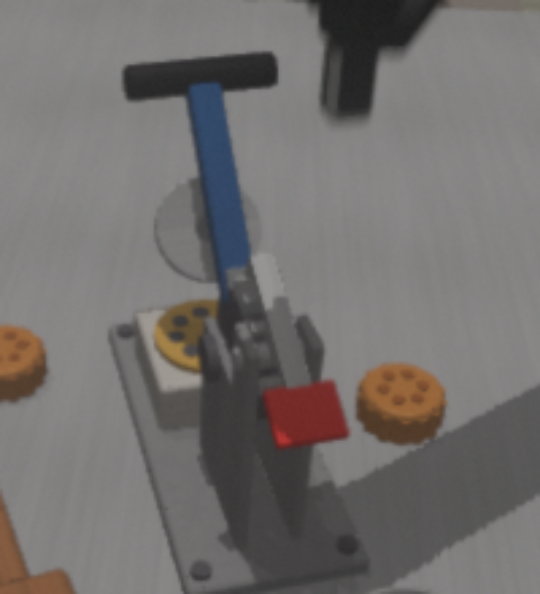

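The tab at about (305,413) in the crop is now lower and tilted, with the pawl nose lifted. I'll measure again with a looser red mask while moving over the handle.

Call:
apply_moves:
  dp:
    - [0.2,0,0]
    - [0.35,0,0]
    - [0.35,0,0]
    - [0.35,0,0]
    - [0.35,0,0]
    - [0.3,0,0]
    - [0.15,0,0.1]
    - [0,0,0.1]
    - [0,0,0]
  twist:
    - [0.003,-0.005,-0.004]
    - [0,0,0]
    - [0,0,0]
    - [0,0,0]
    - [0,0,0]
    - [0,0,0]
    - [0,0,0]
    - [0,0,0]
    - [0,0,0]
  jaw: [255,255,255,255,255,255,255,255,255]

```text
clock: 6.35
tcp_pos: [0.5727, -0.0087, 0.5261]
orientation: [2.53, -1.858, 0.012]
contact_force: [-0.5, 1.2, 0.5]
grip_width: -0.0001
```

```bash
cat >> h.py <<'E'
def tab(f):
    c=f["color"].astype(int); m=(c[...,0]>80)&(c[...,1]<.4*c[...,0])&(c[...,2]<.4*c[...,0])
    P,uv=pts(f,m); s=(P[:,2]>.14)&(P[:,2]<.25); Q=((P[s]-O)@W)*1000
    c=np.linalg.lstsq(np.c_[Q[:,:2],np.ones(len(Q))],Q[:,2],rcond=None)[0]
    print("tab",len(Q),np.median(Q,0).round(1),"tilt",np.degrees(np.arctan(c[0])).round(1),"z range",np.percentile(Q[:,2],[3,97]).round(1))
E
python3 - <<'E'
from bench import r
from h import *
st(r,dict(handle=(-112,0,290)))
f=r.grab_frame("side"); tab(f); tab(dict(np.load("side0.npz")))
E
```

```text
t 6.35 tcp [ 0.5727 -0.0087  0.5261] tip press mm [-103.2    1.7  353.1] F [-0.5  1.2  0.5] w -0.0
rot needed tool deg [-0.16 -0.43 -0.47]
q [ 0.11  0.23 -0.25  1.63  0.07  1.28 -1.42]
handle tool mm [ 8.3 -1.6 63.2] units [ 0.069 -0.013  0.527]
tab 542 [155.7  -0.8 177.3] tilt -20.7 z range [170.1 184.3]
tab 440 [151.8  -0.8 199.6] tilt -0.1 z range [197.5 201.4]
```

The tab is 22 mm lower with its middle at x 156, so it's fully pressed. Now I'll descend onto the handle.

Call:
apply_moves:
  dp:
    - [0.03,-0.01,0.2]
    - [0.03,0,0.25]
    - [0,0,0.1]
    - [0,0,0.04]
    - [0,0,0]
  twist:
    - [-0.001,-0.004,-0.004]
    - [0,0,0]
    - [0,0,0]
    - [0,0,0]
    - [0,0,0]
  jaw: [255,255,255,255,255]

```text
clock: 6.9
tcp_pos: [0.576, -0.0073, 0.4571]
orientation: [-2.546, 1.831, -0.004]
contact_force: [-0.3, -0.1, -0.7]
grip_width: 0.0003
```

Run:
```python
from bench import r
from h import *
st(r,dict(h=(-108,0,275),h2=(-125,0,235),h3=(-143,0,205),h4=(-155,0,143)))
```

```text
t 6.9 tcp [ 0.576  -0.0073  0.4571] tip press mm [-101.4   -2.4  284.1] F [-0.3 -0.1 -0.7] w 0.0
rot needed tool deg [-0.34  0.07  0.68]
q [ 0.11  0.28 -0.26  1.72  0.08  1.14 -1.41]
h tool mm [6.6 2.5 9.1] units [0.055 0.021 0.076]
h2 tool mm [23.7  3.  49.1] units [0.197 0.025 0.409]
h3 tool mm [41.7  3.4 79. ] units [0.347 0.028 0.659]
h4 tool mm [ 53.8   3.9 141. ] units [0.448 0.032 1.175]
```

Call:
apply_moves:
  dp:
    - [0.07,0.02,0]
    - [0,0,0.05]
    - [0.02,0,0.05]
    - [0.045,0,0.06]
    - [0.045,0,0.06]
    - [0.045,0,0.06]
    - [0.04,0,0.06]
  twist:
    - [0,0,0]
    - [0,0,0]
    - [0,0,0]
    - [0,0,0]
    - [0,0,0]
    - [0,0,0]
    - [0,0,0]
  jaw: [255,255,255,255,255,255,255]

```text
clock: 7.6
tcp_pos: [0.585, -0.0384, 0.425]
orientation: [-2.542, 1.827, -0.018]
contact_force: [-2.8, 0.4, 5.5]
grip_width: -0.0002
```

```bash
cat >> h.py <<'E'
def arm(f):
    P,uv=pts(f,masks(f)["blue"]); Q=((P-O)@W)*1000; s=(abs(Q[:,1])<14)&(Q[:,0]<20)&(Q[:,0]>-150)&(Q[:,2]>100)&(Q[:,2]<300); Q=Q[s]
    c=np.polyfit(Q[:,0],Q[:,2],1); print("arm n",len(Q),"above level deg",-np.degrees(np.arctan(c[0])).round(1))
E
python3 - <<'E'
from bench import r
from h import *
f=r.grab_frame("side"); arm(dict(np.load("side0.npz"))); arm(f); cv2.imwrite("pics/side3.png",f["color"][:,:,::-1])
st(r,dict(h2=(-125,0,235),h3=(-143,0,205),h4=(-155,0,143)))
E
```

```text
arm n 771 above level deg 43.0
arm n 535 above level deg 32.9
t 7.65 tcp [ 0.5852 -0.0393  0.4239] tip press mm [-135.3   -3.   250.9] F [0.8 1.7 3.1] w 0.0
rot needed tool deg [-0.89 -0.14  0.65]
q [ 0.15  0.32 -0.24  1.74  0.08  1.07 -1.36]
h2 tool mm [-10.4   3.1  15.8] units [-0.087  0.026  0.132]
h3 tool mm [ 7.5  3.8 45.9] units [0.063 0.031 0.382]
h4 tool mm [ 19.4   4.9 107.9] units [0.161 0.041 0.899]
```

View pics/side3.png

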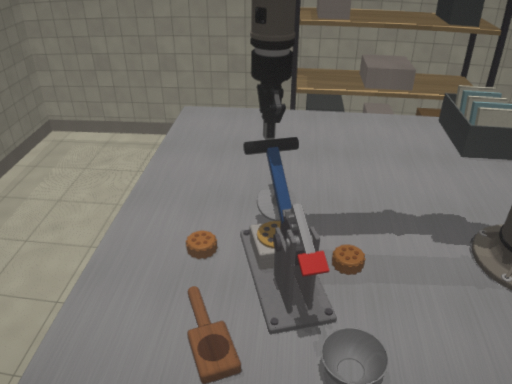

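The handle at (271,146) is going down under the fingertips. The arm has passed the tooth-block angle, so the pawl is free. I'll re-centre and continue.

Call:
apply_moves:
  dp:
    - [0,0.01,-0.03]
    - [-0.08,0.015,0]
    - [0.0,0,0.05]
    - [0.02,0,0.06]
    - [0.02,0,0.06]
    - [0.02,0,0.06]
    - [0.02,0,0.06]
  twist:
    - [-0.007,-0.001,0.005]
    - [0,0,0]
    - [0,0,0]
    - [0,0,0]
    - [0,0,0]
    - [0,0,0]
    - [0,0,0]
  jaw: [255,255,255,255,255,255,255]

```text
clock: 8.35
tcp_pos: [0.5829, -0.0432, 0.3982]
orientation: [2.536, -1.852, 0.021]
contact_force: [-2.0, -1.1, 6.5]
grip_width: 0.0003
```

Run:
```python
from bench import r
from h import *
f=r.grab_frame("side"); arm(f);tab(f)
st(r,dict(h4=(-155,0,143)))
```

```text
arm n 455 above level deg 24.2
tab 538 [156.1  -0.9 177.7] tilt -24.2 z range [170.3 184.2]
t 8.4 tcp [ 0.583  -0.0437  0.3972] tip press mm [-140.4    2.   224.2] F [ 0.6 -2.9  4. ] w 0.0
rot needed tool deg [-0.39 -0.67 -0.18]
q [ 0.15  0.35 -0.23  1.78  0.1   1.02 -1.38]
h4 tool mm [13.6 -1.5 81.4] units [ 0.114 -0.013  0.678]
```

Call:
apply_moves:
  dp:
    - [0.02,0,0.06]
    - [0.02,0,0.06]
    - [0.015,0,0.06]
    - [0.015,0,0.06]
    - [0.01,0,0.06]
    - [0.01,0,0.06]
    - [0.005,0,0.06]
  twist:
    - [-0.003,-0.005,-0.001]
    - [0,0,0]
    - [0,0,0]
    - [0,0,0]
    - [0,0,0]
    - [0,0,0]
    - [0,0,0]
  jaw: [255,255,255,255,255,255,255]

```text
clock: 9.1
tcp_pos: [0.5882, -0.0591, 0.3518]
orientation: [2.535, -1.853, 0.022]
contact_force: [-1.4, -3.7, 6.2]
grip_width: 0.0002
```

Run:
```python
from bench import r
from h import *
f=r.grab_frame("side"); arm(f);tab(f)
st(r,dict(h4=(-155,0,143)))
```

```text
arm n 344 above level deg 10.1
tab 536 [155.7  -0.7 177.5] tilt -23.8 z range [170.4 183.9]
t 9.15 tcp [ 0.5881 -0.0592  0.3507] tip press mm [-156.8    1.9  177.7] F [ 1.1 -2.5  2.8] w 0.0
rot needed tool deg [-0.38 -0.7  -0.21]
q [ 0.16  0.4  -0.22  1.81  0.12  0.93 -1.37]
h4 tool mm [-2.3 -1.6 34.7] units [-0.019 -0.013  0.289]
```

Call:
apply_moves:
  dp:
    - [-0.01,-0.01,0.06]
    - [-0.01,0,0.06]
    - [0,0,0.06]
    - [0,0,0.06]
    - [0,0,0.05]
    - [0,0,0.04]
  twist:
    - [-0.003,-0.005,-0.001]
    - [0,0,0]
    - [0,0,0]
    - [0,0,0]
    - [0,0,0]
    - [0,0,0]
  jaw: [255,255,255,255,255,255]

```text
clock: 9.75
tcp_pos: [0.5905, -0.0599, 0.3156]
orientation: [2.535, -1.854, 0.018]
contact_force: [-14.3, -0.7, 44.5]
grip_width: 0.0001
```

Run:
```python
from bench import r
from h import *
f=r.grab_frame("side"); arm(f);tab(f)
st(r,dict(h4=(-155,0,143)))
```

```text
arm n 235 above level deg -0.2
tab 533 [155.6  -0.4 177.5] tilt -24.1 z range [170.4 184.3]
t 9.8 tcp [ 0.5905 -0.0598  0.3161] tip press mm [-1.578e+02  1.000e-01  1.431e+02] F [-5.9 -1.5 15.5] w -0.0
rot needed tool deg [-0.29 -0.56 -0.24]
q [ 0.16  0.45 -0.21  1.83  0.13  0.87 -1.38]
h4 tool mm [-2.8 -0.1  0.1] units [-0.023 -0.001  0.001]
```

The arm is level and against its stop (44 N at the press, tip at z 143 mm). One more firm press, then I retract.

Call:
apply_moves:
  dp:
    - [0,0,0.04]
    - [0,0,0.04]
    - [0,0,0.03]
    - [0,0,-0.05]
    - [0,0,-0.2]
    - [0,0,-0.4]
    - [0,0,-0.4]
    - [0,0,-0.4]
    - [0.3,0,-0.2]
    - [0.35,0,0]
    - [0.35,0,0]
    - [0.3,0,0]
    - [0,0,0]
    - [0,0,0]
  twist:
    - [0,0,0]
    - [0,0,0]
    - [0,0,0]
    - [0,0,0]
    - [0,0,0]
    - [0,0,0]
    - [0,0,0]
    - [0,0,0]
    - [0,0,0]
    - [0,0,0]
    - [0,0,0]
    - [0,0,0]
    - [0,0,0]
    - [0,0,0]
  jaw: [255,255,255,255,255,255,255,255,255,255,255,255,255,255]

```text
clock: 11.2
tcp_pos: [0.638, -0.2003, 0.5229]
orientation: [-2.548, 1.834, -0.012]
contact_force: [-0.8, 1.0, -0.1]
grip_width: -0.0001
```

Run:
```python
from bench import r
from h import *
st(r)
for n in("side","top"):
    f=r.grab_frame(n); arm(f);tab(f); cv2.imwrite(f"pics/{n}9.png",f["color"][:,:,::-1])
a=cv2.imread("pics/side9.png")[100:384,150:420]; b=cv2.imread("pics/top9.png")[100:384,120:390]
cv2.imwrite("pics/c9.png",cv2.resize(np.hstack([a,b]),None,fx=1.48,fy=1.48))
P,uv=pts(f,masks(f)["dark"]);Q=(P-O)@W*1000;s=(abs(Q[:,1])<60)&(Q[:,0]<-130)&(Q[:,0]>-180)&(Q[:,2]<200)&(Q[:,2]>80);print("handle",s.sum(),np.median(Q[s],0).round(1),np.percentile(Q[s][:,2],[5,98]).round(1))
```

```text
t 11.2 tcp [ 0.638  -0.2003  0.5229] tip press mm [-305.2   -2.3  349.9] F [-0.8  1.  -0.1] w -0.0
rot needed tool deg [-0.35 -0.29  0.63]
q [ 0.32  0.4  -0.16  1.41  0.06  1.33 -1.09]
arm n 338 above level deg -0.0
tab 533 [155.4  -0.9 177.4] tilt -23.9 z range [170.7 184.2]
arm n 580 above level deg -0.1
tab 248 [149.5   0.  177.5] tilt -22.2 z range [170.6 183.4]
handle 442 [-157.9   -0.5  139.7] [134.1 143.7]
```

View pics/c9.png

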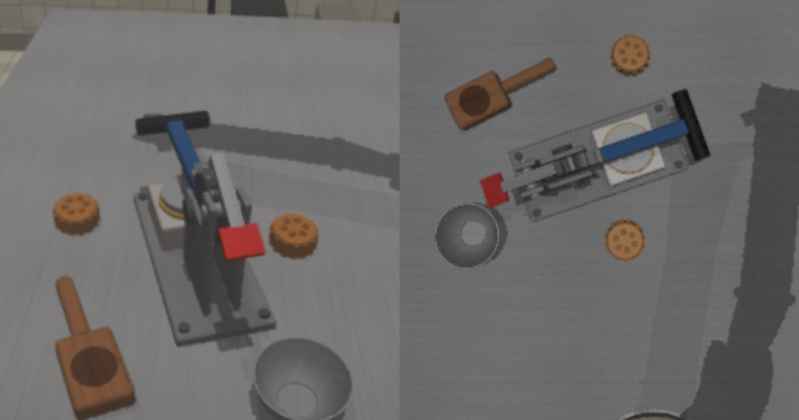

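The arm is level with its plate on the die, the tab is down and tilted, the loose things haven't moved, and the robot is clear. Handing in.

Run:
```python
from bench import r
print(r.hand_in()); print(r.get_obs()["clock"])
```

```text
the job is handed in; nothing more can be done
None
the job is handed in; nothing more can be done
```

The press is closed: I pressed the red tab down to its stop with closed fingertips, then pushed the handle along its arc until the arm stopped. I then took the hand clear and handed in at about 11.3 s of the 48 s allowed.

- **Arm:** the last camera check shows it level (0.0° and -0.1° in the two views). The handle top is at 143.7 mm and the plate is on the die.
- **Pawl:** the tab is 22 mm lower than at the start and tilted about 24°, so the pawl is free. The top view gave a 22.2° tilt, and an early reading right after the press gave 20.7°. I take both as measurement noise.
- **Forces:** the highest I read were about 60 N on the tab at its stop and about 47 N on the handle at its stop, both taken by the fingertips. I took no reading during the last short press on the handle before retracting. The reading was about zero once the hand was clear.
- **Loose items:** the mooncakes, bowl and mould look unmoved in the pictures. I checked these by eye and did not measure them.

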